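# Stand the tube rack back up in the spill tray

### The job

The empty tube rack was left lying on its long side in the spill tray. With the fingertips, push it over onto its feet, then slide it away from you until its whole long side sits flush against the tray's far wall. Only push it, do not pick it up, and leave the bottles, tubes and everything else where they stand.

Things in the scene. Friction and masses are not known exactly. Their poses are not given: they have to be found in the camera images.
- rack: empty white plastic tube rack, loose, 0.2 to 0.37 kg: 104 mm wide (its x), 244 mm long (y), 72 mm high (z, feet to top). Origin: centre of its underside. It starts lying on a long side, 104 mm tall: x axis up, underside towards the tray's far wall, top grid towards the robot. Standing, z points up and x away from the robot. Centre of mass about 34 mm above its feet, mid-width and mid-length
- rack_top (a point): centre of the rack's top grid, 72 mm along its z from its origin. The grid is open: square 16 mm holes at 20 mm pitch, bars 4 mm wide and 4 mm thick. A second such grid has its upper face 42 mm above the feet, a closed floor plate 10 mm above them. Ends: panels with a hand slot. Long sides: open between the grids. While it lies, the top grid is the upright face on the robot's side
- rack_heel (a point): middle of the rack's long bottom edge, 52 mm from its origin along its -x. While the rack lies, this edge rests on the tray floor on the far wall's side; the rack tips a quarter turn about it, away from the robot, goes over by itself past about 35 degrees, and has room to land before the far wall. Friction alone holds it (0.5 to 0.75 on the tray): pushed low it slides instead of tipping
- rack_back_left (a point): point on the rack's +x long side, 120 mm along its +y from the middle, 8 mm above its feet; this long side is on top while the rack lies and faces the far wall once it stands
- rack_back_right (a point): the same, 120 mm along its -y
- tray: grey plastic spill tray fixed to the bench, inside 400 mm (its x) by 600 mm (its y), floor 4 mm thick, walls 5 mm thick and 30 mm high over the bench. Origin: centre of its underside, on the bench. Its x axis points away from the robot (turned up to 0.18 rad): the far wall's inner face is at x = +200 mm in its frame, the near wall's at -200 mm
- tray_far_wall (a point): middle of the far wall's inner face, at floor level
- small_bottle: bystander: white 48 mm bottle, 95 mm tall, standing in the tray beside the rack; origin under its centre, z axis up (as for all the bystanders)
- beaker: bystander: clear plastic beaker, 54 mm across, 65 mm tall, in the tray beside the rack
- tube50: bystander: clear capped tube, 34 mm across, 113 mm tall, standing in the tray beside the rack
- full_rack: bystander: rack of the same kind standing on the bench right of the tray, filled with clear tubes up to 102 mm high
- bottle_a: bystander: white bottle, 90 mm across, 205 mm tall, on the bench left of the tray
- bottle_b: bystander: the same, farther back
- tip_box: bystander: grey pipette-tip box, 82 x 120 x 73 mm, on the bench left of the tray

How it is judged:
By the outcome, as a careful person would: the job done as asked, in the order asked, and still so for the second after the job is handed in, with the robot touching nothing.
It also fails if it takes over 48 s, if anything falls off the work surface, if the arm or the gripper's body presses on something with over 40 N, if the wrist force passes 120 N, or if a joint passes its speed limit or range.

### The arm

A 6-joint arm with a two-finger parallel gripper is mounted at the origin on the work surface. World frame = base frame: x ahead of the robot, y to its left, z up, the work surface at z = 0. Lengths are in mm, angles in rad, forces in N, time in s.
With the tool pointing down it reaches from about 300 to 775 mm from the base axis. Payload 14.6 kg.
Tool frame: the origin (TCP) lies on the front face of the gripper's body, between the roots of the fingers; the fingertips stand 97 mm ahead of it and the grasp point (between the pads) lies 78 mm ahead of it; z points along the fingers, y is the line along which they close (so a half turn about z gives the same grasp; the last joint's range is limited). The gripper opens to 94 mm and grips with 3 to 60 N. Pads are 16 mm wide; open, the fingers measure 119 mm over their backs; the gripper's body (75 mm by 177 mm) begins 78 mm behind the grasp point.
Start: joints at [-1.273, 0.3, 1.521, -0, 1.321, -0.067], TCP at [196.212, -513.8, 302.646] pointing down, gripper open.
Joint ranges: [-3.03, 3.03], [-0.79, 2.21], [0.23, 2.52], [-1.04, 4.18], [0, 3.07], [-2.55, 2.55]. Speed limits (rad/s): [2.22, 2.22, 2.57, 3.14, 3.14, 3.14].

### API

Orientations are given as [roll, pitch, yaw] about the fixed x, y, z axes, in that order (R = Rz(yaw) Ry(pitch) Rx(roll)).
In Python, from cell import * gives the robot as it stands.
- The arm moves only by the tool carry_out, never from a script. Its arguments are lists of equal length, an entry for each row: "slide": the shift along the world's x, y, z scaled (see below), a list of three; "dr": the turn, a rotation vector about the world's x, y, z scaled (see below), a list of three; "gripper": the opening in per cent of the stroke, from 0 (shut) to 100 (fully open). A call has 1 to 10 rows; each row is the pose to reach, as a shift and turn from the pose commanded when the call began, turning the shorter way round; what a row does not reach only later rows make up. The controller multiplies each number of a shift by 0.25 m and each number of a turn by 360 degrees. A row lasts 1/12 s, in which the tool goes at most 41.7 mm and 7.16 degrees, less where a joint would pass 70% of its speed; a pose out of reach is approached as far as the arm can. A call with a number of a shift or a turn outside -1 to 1 is refused whole. A call with a gripper value outside its range is refused whole. The fingers move at their own pace and stop on an object; "newtons" is the grip in N (left out, the last holds). Time passes only in rows, so rows that repeat a pose let the fingers close. It gives the time, the measured TCP pose, the force, the opening and the grip force at its end, in the units of the state.
- read_state(): the state, without advancing time (a new reading comes with each control period).
- camera(name): name is "scene" or "top"; returns the picture (480x640x3 uint8, red, green, blue); there is no depth.
- camera_model(name): a dict with "vfov" (degrees; the focal length in pixels is half the picture's height over the tangent of half this angle, whatever the lens; pixels are square), "cx", "cy" (the principal point, pixels), "R" (3x3) and "t" (3): a world point X has camera coordinates R X + t. Camera axes: x right, y down, z forward; pixel columns grow to the right and rows downward; lengths in mm; the calibration is good to about 2 mm. A picture is of the moment at which its call begins. camera_model takes no time and is no camera call.
- sign_off(): hands the job in; it is judged then, once.
The state is a dict: "clock": time; "joints": joint angles; "qd": joint speeds; "effort": joint torques, N m; "eef_pos": TCP position; "eef_rot": TCP orientation; "wrist_force": force on the tool from outside, world axes, zero at the start; "moment": the same for the moment, N m; "finger_gap": finger opening in mm; "finger_force": force on a finger pad.
Only numpy, scipy, OpenCV 4.12 (cv2) and the standard library are available. Lean on these libraries where they do the work, as an engineer would, in place of code of your own. Each camera call takes 0.05 s, during which the arm holds its last target. There are 200 camera calls.

## Working session

There is one attempt and no reset: what is moved stays moved. The work goes in short steps, Python scripts to look and compute and a tool call to move; the robot and the scene stay as the last step left them, time stands still between calls to the robot, and variables do not carry over. Pictures are saved under pics/ and viewed, at most 12 in all, crops included, and the job is handed in when it is done.

Besides the shell and the picture viewer there is one more tool, called after "Request:" by a JSON object that holds its "fn" and its "kwargs". carry_out: Moves the arm, as the interface text tells. Its arguments: {"type":"object","properties":{"slide":{"type":"array","items":{"type":"array","items":{"type":"number","minimum":-1,"maximum":1}}},"dr":{"type":"array","items":{"type":"array","items":{"type":"number","minimum":-1,"maximum":1}}},"gripper":{"type":"array","items":{"type":"number"}},"newtons":{"type":"number"}},"required":["slide","dr","gripper"]}

```bash
mkdir -p pics
python3 - <<'E'
from cell import *
import cv2
for n in("scene","top"):
    m=camera_model(n);print(n,m)
    cv2.imwrite(f"pics/{n}0.png",camera(n)[:,:,::-1])
print(read_state())
E
```

```text
scene {'vfov': 43.652109655689905, 'cx': 321.499905577226, 'cy': 224.65765114215765, 'R': array([[-0.87258914,  0.48807875,  0.01916567],
       [ 0.31307237,  0.58896841, -0.74505161],
       [-0.37493183, -0.6441237 , -0.66673142]]), 't': array([ 483.5048795 ,  -94.72016998, 2002.14429573])}
top {'vfov': 45.01782270234981, 'cx': 321.37836198882525, 'cy': 242.45242719712635, 'R': array([[ 0.02238724, -0.99969168,  0.01074001],
       [-0.99514581, -0.02331262, -0.09561035],
       [ 0.09583125, -0.00854742, -0.9953609 ]]), 't': array([ -25.80289572,  555.47862816, 1531.37714529])}
{'clock': 0.1, 'joints': array([-1.27260707e+00,  3.00422326e-01,  1.52152481e+00, -5.03853701e-06,
        1.32069569e+00, -6.65690536e-02]), 'qd': array([ 2.08028635e-05, -7.64573716e-04, -2.84311408e-03,  5.93612893e-04,
       -1.85971922e-03,  6.25597922e-04]), 'effort': array([-1.56910619e-04, -5.32649410e+01, -3.53287518e+01,  7.08927051e-02,
        2.35360838e-02, -5.02809553e-05]), 'eef_pos': array([ 196.17032854, -513.68072454,  302.13683213]), 'eef_rot': array([-3.14054448e+00, -6.49879288e-05,  3.64759526e-01]), 'wrist_force': array([-0.41579106, -0.76581928, -0.66402611]), 'moment': array([-0.01278558, -0.0007729 ,  0.03143411]), 'finger_force': 0.0, 'finger_gap': 94.0847355700204}
```

View pics/scene0.png

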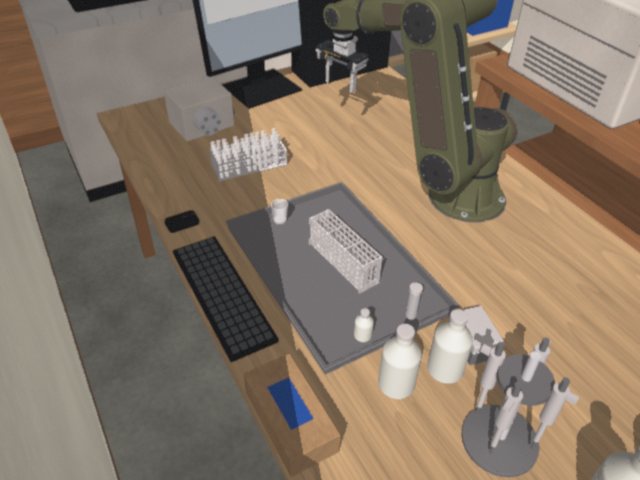

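View pics/top0.png

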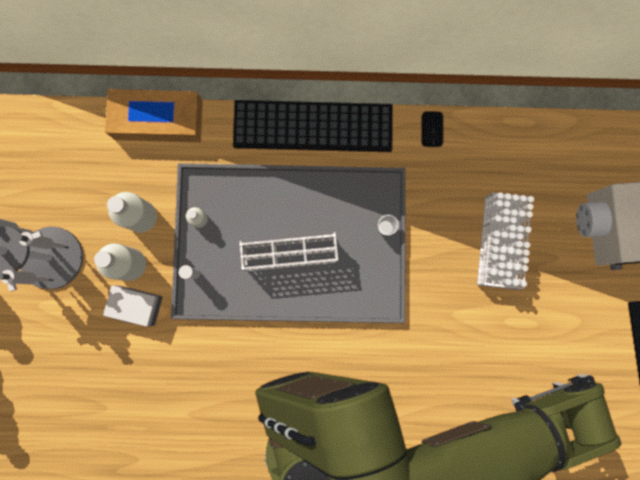

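The scene picture shows the rack lying mid-tray. In the top view its upper long side has corners at about (240,243), (336,235), (338,263) and (242,269). The tray rim corners are at about (178,166), (405,166), (406,323) and (173,320). The small bottle is at (196,216), the tube at (185,272) and the beaker at (388,226).

```bash
cat > h.py <<'E'
from cell import *
import cv2, numpy as np
def cast(n,uv,z):
    m=camera_model(n);f=240/np.tan(np.radians(m["vfov"]/2))
    uv=np.atleast_2d(uv).astype(float)
    d=np.c_[(uv[:,0]-m["cx"])/f,(uv[:,1]-m["cy"])/f,np.ones(len(uv))]@np.array(m["R"])
    c=-np.array(m["R"]).T@np.array(m["t"])
    return c+d*((z-c[2])/d[:,2])[:,None]
E
python3 - <<'E'
from h import *
np.set_printoptions(precision=1,suppress=True)
im=cv2.imread("pics/top0.png")
g=im.min(2)
# rack
for thr in(150,180):
    m=np.zeros_like(g);m[225:275,230:345]=(g[225:275,230:345]>thr)
    pts=cv2.findNonZero(m); r=cv2.minAreaRect(pts); b=cv2.boxPoints(r)
    w=cast("top",b,108);print(thr,b.tolist());print(w, [np.linalg.norm(w[i]-w[i-1]) for i in range(4)])
# profiles across far wall, near wall, side walls
for u in(200,230,270,310,350,390): print(u,im[158:180,u].mean(1).astype(int), im[312:328,u].mean(1).astype(int))
for v in(190,230,300): print(v,im[v,168:192].mean(1).astype(int),im[v,396:412].mean(1).astype(int))
E
python3 -c "
import cv2;im=cv2.imread('pics/top0.png')[155:330,165:415];cv2.imwrite('pics/c.png',cv2.resize(im,None,fx=3.2,fy=3.2,interpolation=cv2.INTER_CUBIC))"
```

```text
150 [[238.24098205566406, 241.07264709472656], [335.4983825683594, 231.7607879638672], [338.27197265625, 260.729248046875], [241.01455688476562, 270.0411376953125]]
[[546.7 199.3 108. ]
 [576.4 -47.8 108. ]
 [502.4 -56.4 108. ]
 [473.1 189.7 108. ]] [np.float64(74.18884400318596), np.float64(248.93333432915753), np.float64(74.43323318392459), np.float64(247.75633917566208)]
180 [[238.4979248046875, 242.1453399658203], [334.88555908203125, 232.81748962402344], [337.50823974609375, 259.91851806640625], [241.12060546875, 269.24639892578125]]
[[543.9 198.6 108. ]
 [573.6 -46.3 108. ]
 [504.5 -54.4 108. ]
 [475.1 189.5 108. ]] [np.float64(69.41076547574808), np.float64(246.68378844205483), np.float64(69.6384555469724), np.float64(245.59258553126475)]
200 [ 86  93 100 133 150 149 135 117 104  78  56  61  65  69  65  69  67  86
 112 121 126 122] [127 130 120 118 121 123 115  98  88  91  93  95  95 105 137 162]
230 [ 86  88  89 108 135 150 141 124 114  95  71  58  65  69  67  71  72  82
  98 117 124 124] [126 125 127 126 119 127 121 104  87  90  94  94  91  91 107 141]
270 [ 95  93  93  93  
[... 343 characters left out ...]
0 68] [127 126 127 129 129 126 123 127 122 111  93  96  95  95  93 100]
390 [99 98 94 89 87 91 89 82 82 75 71 71 64 50 51 64 69 68 66 68 69 69] [124 128 126 127 123 122 123 118 123 117 102  92  98  99  97 104]
190 [158 159 154 155 154 156 156 154 141 127 112 105  66  56  63  63  68  70
  69  76  96 116 119 120] [69 68 72 68 59 58 64 65 72 72 85 86 88 90 88 85]
230 [ 95  95  92  96  95  93 101 111 112 102  78  59  59  65  72  67  70  73
  74  96 112 130 119 122] [167 121  90  86  81  76  88 102 106  96  93  95  94  97 120 151]
300 [ 96 100  93 106 114 111 110  81  59  59  70  73  72  69  75  93 114 124
 122 128 123 123 124 125] [126 126 125 112  98 107 119 119 109 104  99 102 111 126 162 176]
```

View pics/c.png

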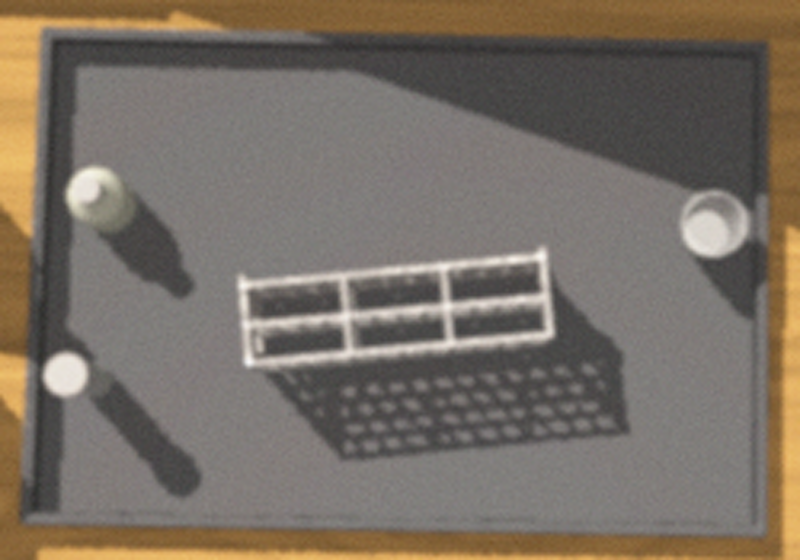

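The crop shows the rack's underside edge from (240,241) to (335,233). Its grid edge runs from (242.5,268) to (337.5,260), and the far wall's rim inner edge is near row 168. Next I'll get the tray, the rack's heel line and the bystanders in world coordinates.

Run:
```python
from h import *
np.set_printoptions(precision=1,suppress=True)
im=cv2.imread("pics/top0.png")
g=cv2.GaussianBlur(im,(3,3),0).astype(float).mean(2)
# far wall: inner rim edge (z=30): darkest step below the rim
P=[]
for u in range(192,400,8):
    col=g[162:174,u-3:u+4].mean(1); d=np.diff(col); k=int(np.argmin(d)); P.append((u,162.5+k))
w=cast("top",P,30); f=np.polyfit(w[:,1],w[:,0],1); 
w2=w[np.abs(np.polyval(f,w[:,1])-w[:,0])<5]; f=np.polyfit(w2[:,1],w2[:,0],1); print("far wall x = a*y+b",f[0].round(4),f[1],len(w2))
print("outer rim corners",cast("top",[(178,165),(405.5,166),(406,323),(172.5,319)],30))
print("rack underside edge",cast("top",[(240,241.5),(335,233.5)],107)); print("grid edge",cast("top",[(242.5,268.2),(337.5,259.8)],107))
print("bottle",cast("top",[(194,213)],99),"tube",cast("top",[(185.5,271.7)],117),"beaker",cast("top",[(388,225)],69))
print("bottle base scene",cast("scene",[(363,340)],4),"beaker",cast("scene",[(280,221)],4))
```

```text
far wall x = a*y+b -0.0275 762.768154753121 20
outer rim corners [[ 757.5  380.5   30. ]
 [ 770.1 -237.4   30. ]
 [ 346.2 -242.3   30. ]
 [ 343.1  375.9   30. ]]
rack underside edge [[545.8 195.  107. ]
 [572.  -46.7 107. ]]
grid edge [[477.9 186.2 107. ]
 [504.8 -54.4 107. ]]
bottle [[617.4 316.7  99. ]] tube [[465.3 327.7 117. ]] beaker [[ 602.  -186.7   69. ]]
bottle base scene [[622.  340.7   4. ]] beaker [[ 605.6 -175.6    4. ]]
```

Request:
{"fn": "carry_out", "kwargs": {"slide": [[0.45,1,0],[0.45,1,0],[0.45,1,0],[0.45,1,0],[0.45,1,0],[0.45,1,0],[0.45,1,0],[0.45,1,0]], "dr": [[0,0,-0.0406],[0,0,-0.0406],[0,0,-0.0406],[0,0,-0.0406],[0,0,-0.0406],[0,0,-0.0406],[0,0,-0.0406],[0,0,-0.0406]], "gripper": [0,0,0,0,0,0,0,0]}}

```text
clock: 0.77
eef_pos: [309.8, -260.7, 302.8]
eef_rot: [-3.141, -0.0, 0.113]
wrist_force: [-0.0, -0.7, -0.3]
finger_gap: 44.0
finger_force: 0.0
```

Request:
{"fn": "carry_out", "kwargs": {"slide": [[0.45,1,0],[0.45,1,0],[0.45,1,0],[0.45,1,0],[0.45,1,0],[0.45,1,0],[0.45,1,0],[0.45,1,0]], "dr": [[0,0,0],[0,0,0],[0,0,0],[0,0,0],[0,0,0],[0,0,0],[0,0,0],[0,0,0]], "gripper": [0,0,0,0,0,0,0,0]}}

```text
clock: 1.43
eef_pos: [422.4, -11.1, 302.4]
eef_rot: [-3.141, 0.0, 0.113]
wrist_force: [-0.5, -0.6, 0.4]
finger_gap: 0.5
finger_force: 0.0
```

Request:
{"fn": "carry_out", "kwargs": {"slide": [[0.11,0.29,-0.2],[0.11,0.29,-0.43],[0.11,0.29,-0.43],[0.11,0.29,-0.43],[0.11,0.29,-0.43],[0.11,0.29,-0.43]], "dr": [[0,0,0],[0,0,0],[0,0,0],[0,0,0],[0,0,0],[0,0,0]], "gripper": [0,0,0,0,0,0]}}

```text
clock: 1.93
eef_pos: [449.0, 57.8, 196.0]
eef_rot: [3.141, 0.0, 0.11]
wrist_force: [-0.2, -0.0, 0.4]
finger_gap: 0.2
finger_force: 0.0
```

Run:
```python
from h import *
im=camera("scene")[150:350,220:460,::-1]
cv2.imwrite("pics/s1.png",cv2.resize(im,None,fx=3,fy=3,interpolation=cv2.INTER_CUBIC))
```

```text
(no output)
```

View pics/s1.png

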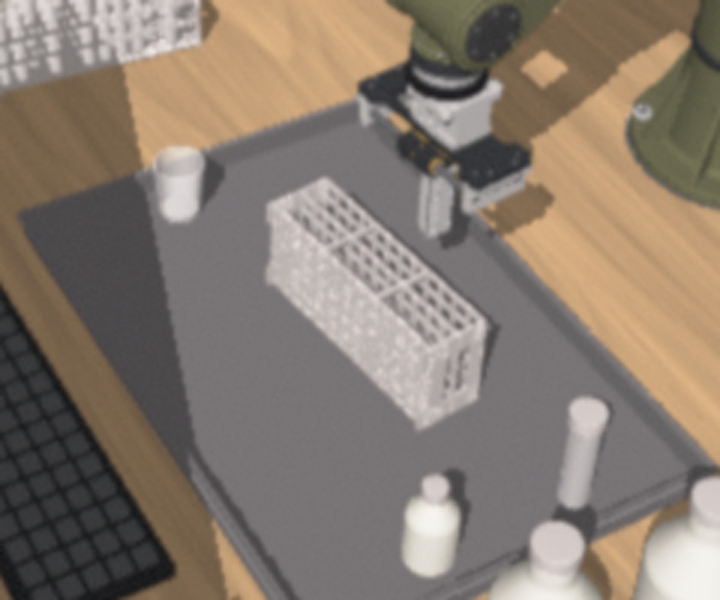

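The closed fingertips (about (435,235) in the crop) stand in front of the rack's mid-length. I'll start the push at the top edge.

Request:
{"fn": "carry_out", "kwargs": {"slide": [[0.06,0.007,0],[0.1,0.011,0],[0.12,0.013,0],[0.136,0.015,0],[0.156,0.017,0.01],[0.176,0.019,0.022],[0.196,0.022,0.034],[0.216,0.024,0.044],[0.216,0.024,0.044]], "dr": [[0,0,0],[0,0,0],[0,0,0],[0,0,0],[0,0,0],[0,0,0],[0,0,0],[0,0,0],[0,0,0]], "gripper": [0,0,0,0,0,0,0,0,0]}}

```text
clock: 2.73
eef_pos: [503.6, 64.8, 206.9]
eef_rot: [3.142, -0.001, 0.11]
wrist_force: [-0.8, -1.0, 0.2]
finger_gap: 0.4
finger_force: 0.4
```

Run:
```python
from h import *
im=camera("scene")[180:320,260:440,::-1]
cv2.imwrite("pics/s2.png",cv2.resize(im,None,fx=3,fy=3,interpolation=cv2.INTER_CUBIC))
```

```text
(no output)
```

View pics/s2.png

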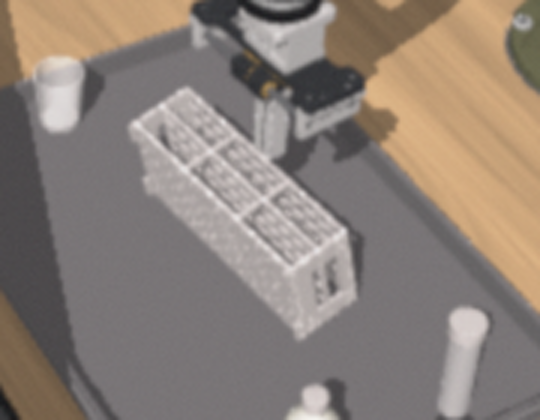

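The rack is tilting about its far edge, with the near top edge raised and the finger behind it at about (270,130). I'll keep pushing.

Request:
{"fn": "carry_out", "kwargs": {"slide": [[0.024,0.003,0.01],[0.048,0.005,0.018],[0.072,0.008,0.026],[0.096,0.011,0.032],[0.12,0.013,0.038],[0.144,0.016,0.042],[0.168,0.018,0.044],[0.168,0.018,0.044]], "dr": [[0,0,0],[0,0,0],[0,0,0],[0,0,0],[0,0,0],[0,0,0],[0,0,0],[0,0,0]], "gripper": [0,0,0,0,0,0,0,0]}}

```text
clock: 3.45
eef_pos: [545.6, 69.3, 217.1]
eef_rot: [3.142, -0.0, 0.11]
wrist_force: [0.7, 0.5, 0.7]
finger_gap: 0.8
finger_force: 0.0
```

Run:
```python
from h import *
im=camera("scene")[180:320,260:440,::-1]
cv2.imwrite("pics/s3.png",cv2.resize(im,None,fx=3,fy=3,interpolation=cv2.INTER_CUBIC))
```

```text
(no output)
```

View pics/s3.png

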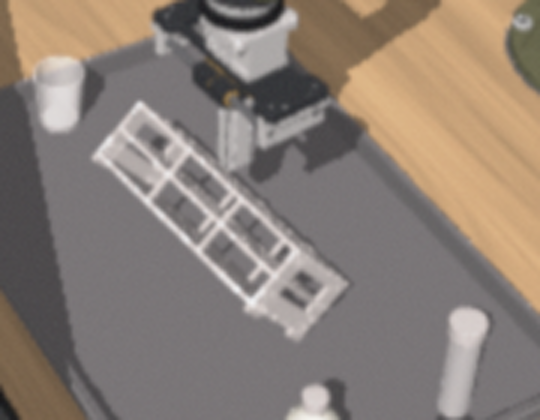

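The rack is tilted near or past its balance point. I'll nudge it a little more, then back off.

Request:
{"fn": "carry_out", "kwargs": {"slide": [[0.024,0.003,0.004],[0.04,0.004,0.004],[0.04,0.004,0.004],[0.04,0.004,0.004],[0.04,0.004,0.004],[-0.08,-0.009,0.004],[-0.16,-0.018,0.004],[-0.2,-0.022,0.004],[-0.2,-0.022,0.004]], "dr": [[0,0,0],[0,0,0],[0,0,0],[0,0,0],[0,0,0],[0,0,0],[0,0,0],[0,0,0],[0,0,0]], "gripper": [0,0,0,0,0,0,0,0,0]}}

```text
clock: 4.25
eef_pos: [493.3, 63.6, 218.4]
eef_rot: [-3.142, 0.0, 0.11]
wrist_force: [0.1, 0.2, 0.3]
finger_gap: 0.5
finger_force: 0.0
```

Run:
```python
from h import *
a=camera("scene")[160:340,250:450,::-1];b=camera("top")[155:330,165:415,::-1]
cv2.imwrite("pics/top4.png",camera("top")[:,:,::-1])
a=cv2.resize(a,(400,360),interpolation=cv2.INTER_CUBIC);b=cv2.resize(b,(400,280),interpolation=cv2.INTER_CUBIC)
o=np.zeros((360,800,3),np.uint8);o[:,:400]=a;o[:280,400:]=b;cv2.imwrite("pics/s4.png",o)
```

```text
(no output)
```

View pics/s4.png

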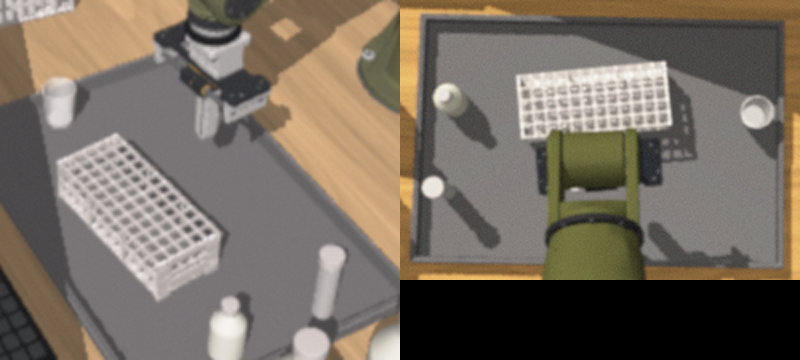

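The rack now stands on its feet. In the top-view panel its corners are at (517,75), (665,62), (670,125) and (521,138). I'll measure how far it has to go.

Run:
```python
from h import *
np.set_printoptions(precision=1,suppress=True)
p=np.array([(517,75),(665,62),(670,125),(521,138)],float);p=np.c_[(p[:,0]-400)/1.6+165,p[:,1]/1.6+155]
w=cast("top",p,76);print(w,[np.linalg.norm(w[i]-w[i-1]) for i in range(4)])
im=cv2.imread("pics/top4.png");m=np.zeros(im.shape[:2],np.uint8);m[188:234,232:338]=(im[188:234,232:338].min(2)>150)
w=cast("top",cv2.boxPoints(cv2.minAreaRect(cv2.findNonZero(m))),76);print(w)
```

```text
[[652.8 207.7  76. ]
 [680.2 -34.1  76. ]
 [576.4 -44.4  76. ]
 [549.4 197.5  76. ]] [np.float64(103.89171710957626), np.float64(243.29727435371868), np.float64(104.35637159428025), np.float64(243.33771897652505)]
[[658.8 212.8  76. ]
 [683.  -36.8  76. ]
 [577.1 -46.5  76. ]
 [553.3 201.5  76. ]]
```

Request:
{"fn": "carry_out", "kwargs": {"slide": [[0,0.057,-0.1],[0,0.057,-0.2],[0,0.057,-0.365],[0,0.057,-0.365],[0.06,0.057,-0.365],[0.06,0.057,-0.365],[0.06,0.057,-0.365],[0.06,0.057,-0.365],[0.06,0.057,-0.365],[0.06,0.057,-0.365]], "dr": [[0,-0.0167,-0.0151],[0,-0.0167,-0.0151],[0,-0.0167,-0.0151],[0,-0.0167,-0.0151],[0,-0.0167,-0.0151],[0,-0.0167,-0.0151],[0,-0.0167,-0.0151],[0,-0.0167,-0.0151],[0,-0.0167,-0.0151],[0,-0.0167,-0.0151]], "gripper": [100,100,100,100,100,100,100,100,100,100]}}

```text
clock: 5.23
eef_pos: [509.6, 78.0, 127.5]
eef_rot: [3.135, -0.105, 0.015]
wrist_force: [0.1, -0.5, 0.0]
finger_gap: 63.8
finger_force: 0.0
```

Request:
{"fn": "carry_out", "kwargs": {"slide": [[0.05,0,0],[0.09,0,0],[0.11,0,0],[0.13,0,0],[0.15,0,0],[0.17,0,0],[0.19,0.002,0],[0.21,0.003,0],[0.23,0.003,0],[0.25,0.003,0]], "dr": [[0,0,0],[0,0,0],[0,0,0],[0,0,0],[0,0,0],[0,0,0],[0,0,0],[0,0,0],[0,0,0],[0,0,0]], "gripper": [100,100,100,100,100,100,100,100,100,100]}}

```text
clock: 6.07
eef_pos: [572.6, 78.7, 126.9]
eef_rot: [3.135, -0.105, 0.015]
wrist_force: [-1.3, 0.8, 0.6]
finger_gap: 94.3
finger_force: 0.8
```

Request:
{"fn": "carry_out", "kwargs": {"slide": [[0.02,0,0],[0.04,0,0],[0.06,0,0],[0.08,0,0],[0.1,0,0],[0.12,0,0],[0.14,0,0],[0.16,0,0],[0.16,0,0]], "dr": [[0,0,0],[0,0,0],[0,0,0],[0,0,0],[0,0,0],[0,0,0],[0,0,0],[0,0,0],[0,0,0]], "gripper": [100,100,100,100,100,100,100,100,100]}}

```text
clock: 6.82
eef_pos: [613.1, 78.6, 126.9]
eef_rot: [3.135, -0.105, 0.015]
wrist_force: [0.3, -0.5, 0.3]
finger_gap: 94.2
finger_force: 0.0
```

Run:
```python
from h import *
a=camera("scene")[160:340,220:420,::-1];t=camera("top")[:,:,::-1];b=t[155:330,165:415]
cv2.imwrite("pics/top5.png",t)
a=cv2.resize(a,(400,360),interpolation=cv2.INTER_CUBIC);b=cv2.resize(b,(400,280),interpolation=cv2.INTER_CUBIC)
o=np.zeros((360,800,3),np.uint8);o[:,:400]=a;o[:280,400:]=b;cv2.imwrite("pics/s5.png",o)
```

```text
(no output)
```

View pics/s5.png

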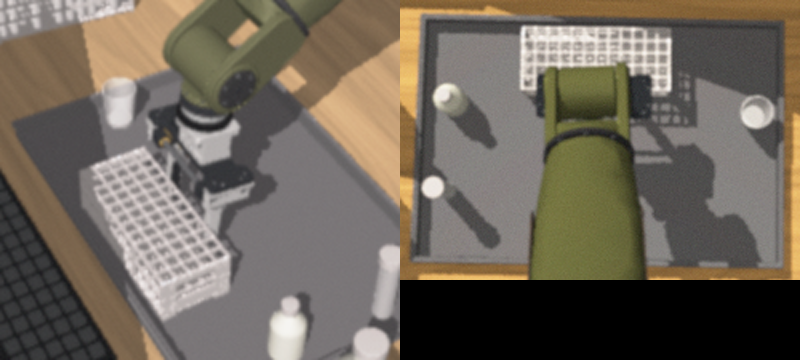

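The rack stands parallel to the wall, with its far edge at panel row 26 or so against a wall rim edge around row 20. I'll close the remaining gap gently.

Request:
{"fn": "carry_out", "kwargs": {"slide": [[0.012,0,0],[0.024,0,0],[0.036,0,0],[0.048,0,0],[0.056,0,0],[0.064,0,0],[0.072,0,0]], "dr": [[0,0,0],[0,0,0],[0,0,0],[0,0,0],[0,0,0],[0,0,0],[0,0,0]], "gripper": [100,100,100,100,100,100,100]}}

```text
clock: 7.5
eef_pos: [630.4, 78.7, 126.8]
eef_rot: [3.135, -0.105, 0.015]
wrist_force: [-1.1, 0.2, -1.0]
finger_gap: 93.9
finger_force: 0.5
```

Request:
{"fn": "carry_out", "kwargs": {"slide": [[0.006,0,0],[0.012,0,0]], "dr": [[0,0,0],[0,0,0]], "gripper": [100,100]}}

```text
clock: 7.67
eef_pos: [632.6, 79.0, 126.8]
eef_rot: [3.136, -0.102, 0.015]
wrist_force: [-18.1, 3.4, 10.8]
finger_gap: 93.8
finger_force: 8.1
```

Request:
{"fn": "carry_out", "kwargs": {"slide": [[0.004,0,0],[0.004,0,0],[0.004,0,0]], "dr": [[0,0,0],[0,0,0],[0,0,0]], "gripper": [100,100,100]}}

```text
clock: 7.92
eef_pos: [632.9, 79.1, 126.8]
eef_rot: [3.136, -0.1, 0.014]
wrist_force: [-16.8, 3.3, 9.8]
finger_gap: 94.2
finger_force: 7.8
```

Run:
```python
from h import *
np.set_printoptions(precision=2,suppress=True)
s=read_state();print(s["wrist_force"],s["moment"])
t=camera("top")[:,:,::-1]
cv2.imwrite("pics/s6.png",np.vstack([cv2.resize(t[158:218,225:345],(800,400),interpolation=cv2.INTER_CUBIC)]))
```

```text
[-16.8    3.31   9.84] [ 0.13  2.85 -0.8 ]
```

View pics/s6.png

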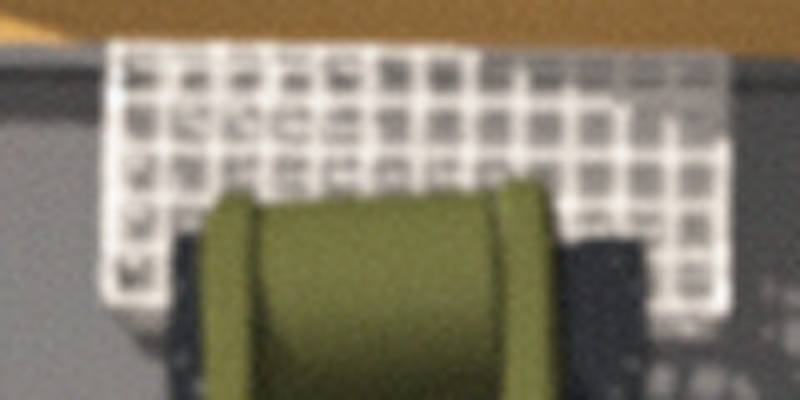

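Both ends look close to the wall. But the force acts above the rim with an upward component, so the rack may be tipping slightly. I'll ease off and then press low, at the height of the floor plate.

Request:
{"fn": "carry_out", "kwargs": {"slide": [[-0.006,0,0],[-0.012,0,0],[-0.018,0,0],[-0.03,0,0],[-0.06,0,0],[-0.1,0,0],[-0.1,0,-0.05],[-0.1,0,-0.074],[-0.1,0,-0.074],[-0.1,0,-0.074]], "dr": [[0,0,0],[0,0,0],[0,0,0],[0,0,0],[0,0,0],[0,0,0],[0,0,0],[0,0,0],[0,0,0],[0,0,0]], "gripper": [100,100,100,100,100,100,100,100,100,100]}}

```text
clock: 8.8
eef_pos: [609.2, 78.6, 107.6]
eef_rot: [3.135, -0.104, 0.015]
wrist_force: [0.5, 0.4, 0.5]
finger_gap: 93.8
finger_force: 0.0
```

Run:
```python
from h import *
t=camera("top")[:,:,::-1];a=camera("scene")[180:310,220:380,::-1]
cv2.imwrite("pics/top7.png",t)
o=np.zeros((325+10+275,800,3),np.uint8)[:600]
o[:325,:400]=cv2.resize(a,(400,325),interpolation=cv2.INTER_CUBIC)
o[:260,410:]=cv2.resize(t[158:238,225:345],(390,260),interpolation=cv2.INTER_CUBIC)
o[335:535]=cv2.resize(t[160:180,210:350],(800,200),interpolation=cv2.INTER_CUBIC)
cv2.imwrite("pics/s7.png",o)
```

```text
(no output)
```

View pics/s7.png

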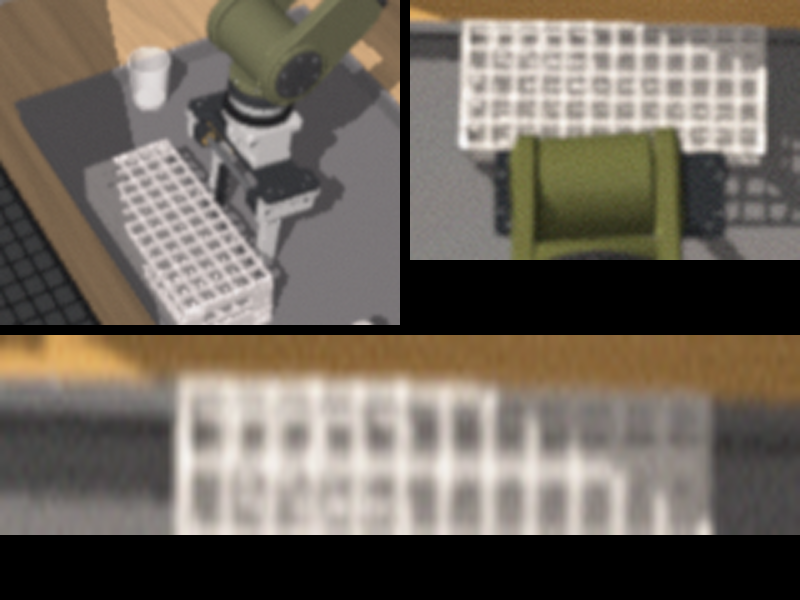

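The rack stands flat at the wall and its far edge runs along the rim. Now a light low press, below rim height, to make sure it sits flush.

Request:
{"fn": "carry_out", "kwargs": {"slide": [[0.03,0,0],[0.056,0,0],[0.064,0,0],[0.07,0,0],[0.076,0,0],[0.082,0,0],[0.082,0,0]], "dr": [[0,0,0],[0,0,0],[0,0,0],[0,0,0],[0,0,0],[0,0,0],[0,0,0]], "gripper": [100,100,100,100,100,100,100]}}

```text
clock: 9.48
eef_pos: [629.9, 78.7, 108.4]
eef_rot: [3.135, -0.105, 0.015]
wrist_force: [0.8, 0.3, -0.2]
finger_gap: 93.8
finger_force: 0.0
```

Request:
{"fn": "carry_out", "kwargs": {"slide": [[0.006,0,0],[0.012,0,0],[0.012,0,0]], "dr": [[0,0,0],[0,0,0],[0,0,0]], "gripper": [100,100,100]}}

```text
clock: 9.73
eef_pos: [632.3, 78.9, 108.1]
eef_rot: [3.135, -0.103, 0.015]
wrist_force: [-5.7, 0.7, 2.4]
finger_gap: 94.0
finger_force: 2.7
```

```bash
python3 -c "
from h import *
s=read_state();print(s['eef_pos'],s['wrist_force'],s['moment'])"
```

```text
[632.28598131  78.85372192 108.14548336] [-5.67913715  0.67225087  2.3679074 ] [ 0.1774391   1.0534479  -0.11211354]
```

Request:
{"fn": "carry_out", "kwargs": {"slide": [[0.004,0,0],[0.008,0,0],[0.008,0,0]], "dr": [[0,0,0],[0,0,0],[0,0,0]], "gripper": [100,100,100]}}

```text
clock: 9.98
eef_pos: [633.3, 79.0, 107.8]
eef_rot: [3.135, -0.099, 0.015]
wrist_force: [-14.0, 2.4, 6.8]
finger_gap: 93.7
finger_force: 7.3
```

```bash
python3 -c "
from h import *
s=read_state();print(s['eef_pos'],s['wrist_force'],s['moment'])"
```

```text
[633.2857657   78.99863327 107.8230662 ] [-13.96853322   2.43899864   6.83277261] [ 0.37120269  2.72306907 -0.18255766]
```

The rack is against the wall with both fingers pressing. I'll back off and lift clear.

Request:
{"fn": "carry_out", "kwargs": {"slide": [[-0.006,0,0],[-0.012,0,0],[-0.03,0,0],[-0.1,0,0],[-0.2,0,0],[-0.3,0,0.1],[-0.5,0,0.3],[-0.7,0,0.5],[-0.9,0,0.6],[-0.9,0,0.6]], "dr": [[0,0,0],[0,0,0],[0,0,0],[0,0,0],[0,0,0],[0,0,0],[0,0,0],[0,0,0],[0,0,0],[0,0,0]], "gripper": [100,100,100,100,100,100,100,100,100,100]}}

```text
clock: 10.82
eef_pos: [431.7, 78.6, 242.3]
eef_rot: [3.135, -0.106, 0.015]
wrist_force: [0.4, 0.2, 0.1]
finger_gap: 94.1
finger_force: 0.0
```

Run:
```python
from h import *
t=camera("top")[:,:,::-1];a=camera("scene")[170:350,215:455,::-1]
o=np.zeros((600,800,3),np.uint8)
o[:300,:400]=cv2.resize(a,(400,300),interpolation=cv2.INTER_CUBIC)
o[:280,400:]=cv2.resize(t[155:330,165:415],(400,280),interpolation=cv2.INTER_CUBIC)
o[310:]=cv2.resize(t[160:211,217:357],(800,290),interpolation=cv2.INTER_CUBIC)
cv2.imwrite("pics/s8.png",o)
```

```text
(no output)
```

View pics/s8.png

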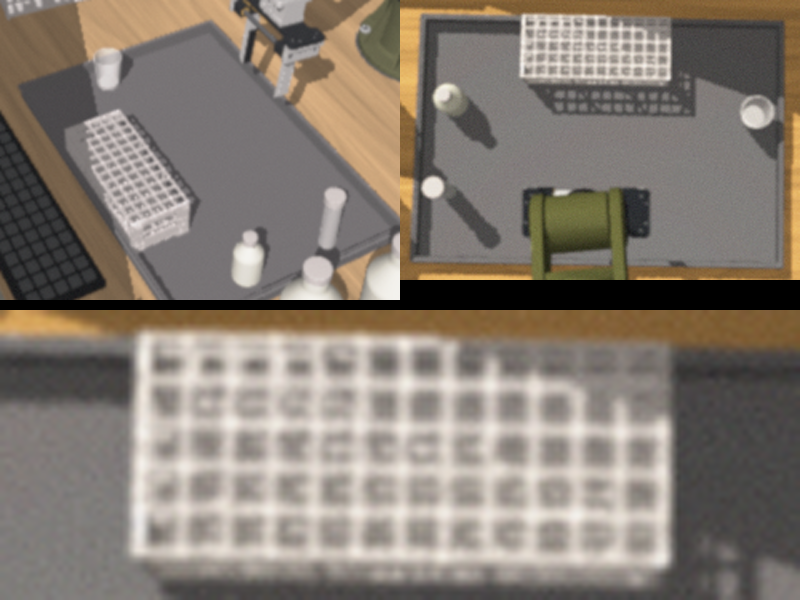

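The rack stands on its feet along the far wall. In the top-view panel its far edge, at row 15 or so, runs along the rim. The bystanders are where they were, and the arm is clear.

```bash
python3 -c "
from cell import *
print(sign_off())"
```

```text
the job is handed in; nothing more can be done
None
```

I tipped the rack onto its feet, slid it against the tray's far wall and handed the job in at about 11 s; the final pictures and push forces indicate its long side is flush, and the tray bystanders look undisturbed.

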